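Clip the circuit tester into the free side of the probe rack

TASK

Put the red circuit tester away in the probe rack: without lifting it off the rack, roll it across the ledge to the clip that is still free (the black probe already sits in the other one), then press it down past the orange sprung jaw until it is fully home on the slot floor and the jaw has closed over it. Press no harder than a firm thumb would, leave the black probe seated, and do not disturb the other things on the bench.

Things in the scene. Friction and masses are not known exactly. Their poses are not given: they have to be found in the camera images.
- tester: Red pen-shaped circuit tester with white bands: a rod 16 mm in diameter, 200 mm long, plus a thin steel tip (4 mm thick, 30 mm long) at its +x end; 55 to 110 g. Origin on its axis at half the length of the red rod, x axis along it. It rolls freely; at the start it lies on the rack's ledge, within 8 mm of its middle line and 0.12 rad of parallel to it, axis at z = 0.052
- black_probe: Black probe of the same size as the tester with steel bands, already seated in one of the two clips. Origin on its axis at mid-length, x along it. To be left alone
- rack: Probe rack fixed to the bench, 180 mm long (its x) by 130 mm wide (its y), symmetric. Origin under its centre at bench height; x along the clips, y towards the left clip. Along each long side of its blue ledge is a clip: a slot 17 mm wide (|y| 44 to 61 mm, floor 25 mm high), open at both ends; inner wall the ledge's side, outer wall the orange jaw. A seated rod's top is 41 mm high
- seat_left (a point): Centre of a rod fully seated in the left (+y of the rack) clip: at rack x = 0, y = +52.5 mm, 33 mm above the bench. Axes as the rack's
- seat_right (a point): Centre of a rod fully seated in the right (-y of the rack) clip: at rack x = 0, y = -52.5 mm, 33 mm above the bench. Axes as the rack's
- jaw_left (a joint): Angle of the left clip's orange jaw (rad): 0 closed (spring-held), about 0.15 when a rod passes, opening outward. It is hinged low along the slot's outer side; its two upright arms, 18 mm wide at rack x = +67 and -67 mm, reach 59 mm above the bench, each with a rounded nose 43 mm above the bench that juts 6 mm over the slot. Between the arms it is no higher than 23 mm
- jaw_right (a joint): The same for the right clip's jaw, mirrored
- flux: Small amber jar, 40 mm across and 75 mm high, standing on the bench beside the rack; origin under its centre. Bystander
- spool: White and copper spool, 60 mm across and 38 mm high, standing on the bench beside the rack; origin under its centre. Bystander
- ledge (a point): Centre of the flat top of the blue ledge, 44 mm above the bench; axes as the rack's. The ledge spans y -44 to +44 mm over the rack's length, but its edges are cut back to |y| = 22 mm over the middle 96 mm (|x| < 48 mm): room for a fingertip pressing a rod down. Push the rod along the ledge no higher than its axis, or it is pinned down
- mouth_left (a point): Where the centre of a rod rests after it has been rolled over the ledge's left edge: lying on the ledge's edge and the two jaw noses, at rack y = +49.5 mm, 50 mm above the bench (within 2 mm), not yet clipped. From here a downward press of roughly 7 to 14 N at its middle, 17 mm deep, pushes it home; the rod moves 3 mm outward meanwhile. Axes as the rack's
- mouth_right (a point): The same for the right clip, at rack y = -49.5 mm
- driver: Small yellow-handled screwdriver, 160 mm long, lying on the bench far to the right. Bystander
- wrench: Steel wrench, 130 mm long, lying on the bench far to the left. Bystander
Things that resemble listed ones, but are neither listed nor needed, are in the scene too. There is more than one size of the tester; the job needs the largest.

How it is judged:
At the end, for the whole second after the job is handed in: The red tester lies at rest in the clip that was free, its axis within 3 mm of the seated height, within 4 mm across and 25 mm along the clip and within 0.04 rad of parallel to it; both jaws are closed (below 0.04 rad); the black probe is still seated in the other clip, moved less than 12 mm (((z of tester in the frame of seat_left between -0.003 and 0.003 m and y of tester in the frame of seat_left between -0.004 and 0.004 m and horizontal distance between tester and seat_left below 0.025 m and distance between black_probe and seat_right below 0.02 m) or (z of tester in the frame of seat_right between -0.003 and 0.003 m and y of tester in the frame of seat_right between -0.004 and 0.004 m and horizontal distance between tester and seat_right below 0.025 m and distance between black_probe and seat_left below 0.02 m)) and angle between the x axis of tester and the x axis of rack, either way round below 0.04 rad and value of joint each of jaw_left, jaw_right below 0.04 rad and linear speed of tester below 0.02 m/s and distance of black_probe from where it was at the start of the episode below 0.012 m); the robot touches nothing.
It fails at once if the tester is lifted off the rack (its centre above 80 mm; it starts at 52 mm) (height (world z) of tester above 0.08 m).
It fails at once if the fingers press the tester harder than 60 N (contact force between tester and the fingers above 60 N).
It fails at once if the jar, spool, screwdriver or wrench is disturbed (moved more than 20 mm) (distance of any of flux, spool, driver, wrench from where it was at the start of the episode above 0.02 m).
It also fails if it takes over 35 s, if anything falls off the work surface, if the arm or the gripper's body presses on something with over 40 N, if the wrist force passes 120 N, or if a joint passes its speed limit or range.

ROBOT

A 7-joint arm with a two-finger parallel gripper is mounted at the origin on the work surface. World frame = base frame: x ahead of the robot, y to its left, z up, the work surface at z = 0. Lengths are in m, angles in rad, forces in N, time in s.
With the tool pointing down it reaches from about 0.425 to 0.825 m from the base axis. Payload 3.6 kg.
Tool frame: the origin (TCP) lies at the very end of the fingers, on their centre line; the grasp point (between the pads) lies 19 mm behind it; y points along the fingers, x is the direction in which the jaws open and shut, and the axes are right-handed (so a half turn about y gives the same grasp; the last joint's range is limited). The gripper opens to 85 mm and grips with 20 to 120 N. Pads are 22 mm wide; open, the fingers measure 114 mm over their backs; the gripper's body (76 mm by 85 mm) begins 54 mm behind the grasp point. The pads swing forward as they close: fully open they stand 13 mm farther back than shut.
Start: joints at [-1.173, 0.615, -0.013, 1.423, 0.008, 1.103, -0.04], TCP at [0.268, 0.592, 0.193] pointing down, gripper open.
Joint ranges: [-3.12, 3.12], [-0.3, 2.06], [-1.34, 1.32], [0.26, 2.42], [-1.36, 4.5], [0.01, 1.98], [-2.84, 2.84]. Speed limits (rad/s): [2.79, 2.79, 3.14, 3.14, 3.14, 3.14, 3.14].

INTERFACE

Orientations are given as a 3x3 rotation matrix whose columns are the frame's x, y, z axes.
In Python, from workcell import readout, camera, camera_info, ctrl gives the robot as it stands.
- The arm moves only by the tool drive_tool, never from a script. Its argument "targets" is a list of rows, each a list of 3 entries, a list of its own where there are three numbers: the turn, a rotation vector about the tool's x, y, z in degrees, then the shift along the tool's x, y, z in m, then the finger opening in m, from 0 to 0.0854. A call has exactly 10 rows; each row shifts and turns the commanded pose from where the row before left it, along the tool's axes as they then stand; what a row does not reach is not made up. A row lasts 1/8 s, in which the tool goes at most 62.5 mm and 10.7 degrees, less where a joint would pass 70% of its speed; a pose out of reach is approached as far as the arm can. A call with a gripper value outside its range is refused whole. The fingers move at their own pace and stop on an object; "force" is the grip in N (left out, the last holds). Time passes only in rows, so rows that do not move let the fingers close, or fill a call up. It gives the time, the measured TCP pose, the force and the opening at its end, in the units of the state.
- readout.read_state(): the state, without advancing time (a new reading comes with each control period).
- camera(name): name is "scene" or "top"; returns the picture (400x640x3 uint8, red, green, blue); there is no depth.
- camera_info(name): a dict with "vertical_fov" (degrees; the focal length in pixels is half the picture's height over the tangent of half this angle, whatever the lens; pixels are square), "cx", "cy" (the principal point, pixels), "dist" ([k1, k2, p1, p2, k3] as OpenCV has them; the pictures are not rectified), "position" and "attitude" of the camera in the world. Camera axes: x right, y down, z forward; pixel columns grow to the right and rows downward; lengths in m; the calibration is good to about 2 mm. A picture is of the moment at which its call begins. camera_info takes no time and is no camera call.
- ctrl.close_job(): hands the job in, once; it reports no verdict.
The state is a dict: "clock": time; "joints": joint angles; "joint_vel": joint speeds; "joint_torque": joint torques, N m; "position": TCP position; "eef_rot": TCP orientation; "ft_force": force on the tool from outside, world axes, zero at the start; "torque": the same for the moment, N m; "grip_width": finger opening in m.
Only numpy, scipy, OpenCV 4.12 (cv2) and the standard library are available. Lean on these libraries where they do the work, as an engineer would, in place of code of your own. Each camera call takes 0.05 s, during which the arm holds its last target. There are 200 camera calls.

## Working session

There is one attempt and no reset: what is moved stays moved. The work goes in short steps, Python scripts to look and compute and a tool call to move; the robot and the scene stay as the last step left them, time stands still between calls to the robot, and variables do not carry over. Pictures are saved under pics/ and viewed, about 8 in all and at most 12, crops included, and the job is handed in when it is done.

Besides the shell and the picture viewer there is one more tool, called after ">>>" as name(argument=value, ...) on one line, values as JSON. drive_tool: Moves the arm, as the interface text tells. Its arguments: {"type":"object","properties":{"targets":{"type":"array"},"force":{"type":"number"}},"required":["targets"]}

```bash
ls; mkdir -p pics; python3 - <<'E'
from workcell import readout, camera, camera_info, ctrl
import cv2, numpy as np
for n in("scene","top"):
    i=camera_info(n);print(n,i)
    cv2.imwrite(f"pics/{n}0.png",camera(n)[:,:,::-1])
s=readout.read_state()
print(s)
E
```

```text
pics
scene {'vertical_fov': 53.29554150361079, 'cx': 321.7357819119672, 'cy': 196.434971701435, 'dist': array([-0.08753618,  0.        ,  0.        ,  0.        ,  0.        ]), 'position': array([ 0.98773779, -0.84388715,  0.69805387]), 'attitude': array([[ 0.88196785,  0.25319519, -0.39752346],
       [ 0.47115356, -0.49535052,  0.72982339],
       [-0.01212568, -0.83097536, -0.55617705]])}
top {'vertical_fov': 52.77798857542169, 'cx': 319.51735051924584, 'cy': 197.33974532064317, 'dist': array([-0.00529453,  0.        ,  0.        ,  0.        ,  0.        ]), 'position': array([0.44263964, 0.01159242, 1.11398474]), 'attitude': array([[ 0.01157795, -0.99628786,  0.08530211],
       [-0.99969329, -0.01340072, -0.02082676],
       [ 0.02189256, -0.08503482, -0.99613744]])}
{'clock': 0.1, 'joints': array([-1.17249276,  0.61582265, -0.01259933,  1.42475361,  0.0080697 ,
        1.10338496, -0.04038007]), 'joint_vel': array([-0.00206858, -0.00376988,  0.00031063, -0.00408587, -0.00183244,
       -0.00108982, -0.00148023]), 'joint_torque': array([ 1.77010887e-03, -4.70387614e+01,  2.60209534e-01, -1.71573669e+01,
        1.00192110e-02,  5.90400698e-03, -8.78222465e-06]), 'position': array([0.26756259, 0.59152389, 0.19204907]), 'eef_rot': array([[ 4.12088063e-01, -9.45050940e-04, -9.11143532e-01],
       [ 9.11141070e-01, -2.11785382e-03,  4.12089147e-01],
       [-2.31911405e-03, -9.99997311e-01, -1.16675543e-05]]), 'ft_force': array([0.2905678 , 0.317728  , 0.19155956]), 'torque': array([ 0.06015649, -0.02505334, -0.0074292 ]), 'grip_width': 0.08493580361891243}
```

View pics/top0.png

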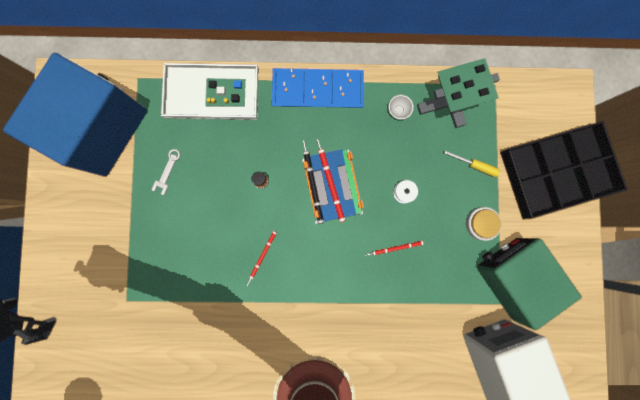

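View pics/scene0.png

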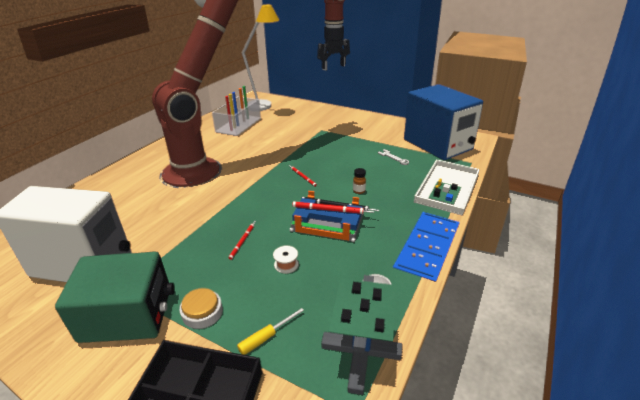

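Red pens that could be taken for the tester, in the top view: (332,185) on the rack, (262,258) on the bench and (395,248) on the bench. The description says it lies on the ledge and is the largest, so I choose (332,185). The black probe is at (313,185) in the image-left clip, and the clip with green at (354,180) is free. The jar is at (260,180) and the spool at (406,191). Next is a close crop with measurements.

```bash
cat > h.py <<'E'
from workcell import readout, camera, camera_info, ctrl
import cv2, numpy as np
def cast(n,px,z):
    i=camera_info(n);f=200/np.tan(np.radians(i["vertical_fov"]/2))
    K=np.array([[f,0,i["cx"]],[0,f,i["cy"]],[0,0,1]])
    u=cv2.undistortPoints(np.array(px,float).reshape(-1,1,2),K,i["dist"]).reshape(-1,2)
    d=np.c_[u,np.ones(len(u))]@i["attitude"].T
    return i["position"]+d*((z-i["position"][2])/d[:,2])[:,None]
def proj(n,P):
    i=camera_info(n);f=200/np.tan(np.radians(i["vertical_fov"]/2))
    K=np.array([[f,0,i["cx"]],[0,f,i["cy"]],[0,0,1]])
    R=i["attitude"].T;p=np.array(P,float).reshape(-1,3)
    return cv2.projectPoints(p,cv2.Rodrigues(R)[0],-R@i["position"],K,i["dist"])[0].reshape(-1,2)
def crop(im,x0,y0,x1,y1,k,name):
    cv2.imwrite(name,cv2.resize(im[y0:y1,x0:x1,::-1],None,fx=k,fy=k,interpolation=cv2.INTER_CUBIC))
E
python3 - <<'E'
from h import *
im=cv2.imread("pics/top0.png")[:,:,::-1]; sc=cv2.imread("pics/scene0.png")[:,:,::-1]
a=cv2.resize(im[130:235,290:375,::-1],None,fx=5,fy=5,interpolation=cv2.INTER_CUBIC)
b=cv2.resize(sc[185:245,275:385,::-1],None,fx=3.2,fy=3.2,interpolation=cv2.INTER_CUBIC)
o=np.zeros((525,425+352,3),np.uint8);o[:,:425]=a;o[:192,425:]=b;cv2.imwrite("pics/crop0.png",o)
def comps(im,m,box,amin):
    M=np.zeros(m.shape,np.uint8);x0,y0,x1,y1=box;M[y0:y1,x0:x1]=m[y0:y1,x0:x1]
    n,l,s,c=cv2.connectedComponentsWithStats(M)
    return [(l==k,s[k],c[k]) for k in range(1,n) if s[k][4]>=amin]
h=cv2.cvtColor(im,cv2.COLOR_RGB2HSV);H,S,V=[h[:,:,k].astype(int) for k in range(3)]
box=(290,130,375,235)
red=((H<6)|(H>174))&(S>150)&(V>90)
org=(H>=8)&(H<=20)&(S>150)&(V>120)
blue=(H>95)&(H<125)&(S>120)&(V>60)
for nm,m,z in(("red",red,.054),("orange",org,.05),("blue",blue,.044)):
    for M,s,c in comps(im,m,box,8):
        ys,xs=np.nonzero(M);r=cv2.minAreaRect(np.c_[xs,ys].astype(np.float32))
        print(nm,s,c.round(1),cast("top",c,z).round(4),[np.round(q,1) for q in r])
ys,xs=np.nonzero(red);k=(xs>290)&(xs<375)&(ys>130)&(ys<235)
P=cast("top",np.c_[xs[k],ys[k]],.054)[:,:2];m=P.mean(0);w=np.linalg.svd(P-m)[2][0];t=(P-m)@w
print("tester axis",m,w,np.degrees(np.arctan2(w[1],w[0])),t.min(),t.max(),"mid",m+w*(t.min()+t.max())/2)
E
```

```text
red [320 153   8  14  67] [323.3 159.1] [[ 0.6356 -0.0196  0.054 ]] [array([323.3, 159.1]), array([13. ,  4.9]), np.float64(74.1)]
red [325 169  13  32 161] [331.1 184.5] [[ 0.5681 -0.0408  0.054 ]] [array([331.1, 184.5]), array([31.4,  5.1]), np.float64(73.1)]
red [335 204   9  15  71] [339.1 210.6] [[ 0.4991 -0.0625  0.054 ]] [array([339.1, 210.7]), array([14.,  5.]), np.float64(73.3)]
orange [347 152  16  56 103] [354.7 179.9] [[ 0.5816 -0.1039  0.05  ]] [array([354.8, 179.8]), array([56.3,  4.1]), np.float64(77.6)]
orange [304 161  15  57 131] [310.4 189.9] [[0.5532 0.0137 0.05  ]] [array([310.9, 189.1]), array([57.5,  4. ]), np.float64(78.0)]
blue [326 150  30  67 633] [339.4 180.1] [[ 0.5813 -0.0636  0.044 ]] [array([341.2, 182.8]), array([67.2, 16. ]), np.float64(76.0)]
blue [310 154  28  67 462] [324.1 191.2] [[ 0.5507 -0.0228  0.044 ]] [array([321.2, 187.3]), array([67.2, 14.1]), np.float64(74.1)]
tester axis [ 0.56684552 -0.04117734] [-0.95423904 -0.29904492] -162.59975217572008 -0.08969752990341161 0.08967453586335718 mid [ 0.56685649 -0.0411739 ]
```

View pics/crop0.png

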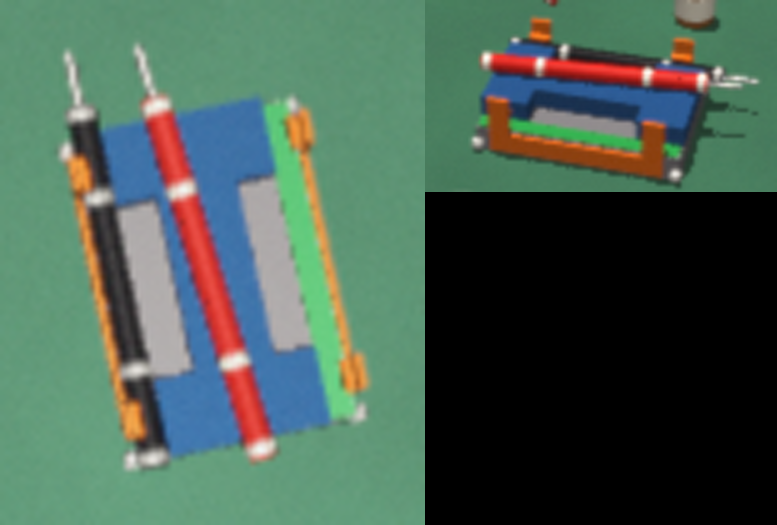

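```bash
cat > m.py <<'E'
from h import *
im=cv2.imread("pics/top0.png")[:,:,::-1]
h=cv2.cvtColor(im,cv2.COLOR_RGB2HSV);H,S,V=[h[:,:,k].astype(int) for k in range(3)]
print("green floor HSV",h[180,346],h[200,352],"mat",h[240,300],"blue",h[160,335],"grey",h[180,343])
g=np.zeros(S.shape,bool);g[145:225,335:366]=1
grn=(g&(H>50)&(H<75)&(V>170)).astype(np.uint8)
n,l,s,c=cv2.connectedComponentsWithStats(grn);k=1+s[1:,4].argmax();ys,xs=np.nonzero(l==k)
def ax(P):
    m=P.mean(0);w=np.linalg.svd(P-m)[2][0];w*=np.sign(w[0]);return m,np.degrees(np.arctan2(w[1],w[0])),w
P=cast("top",np.c_[xs,ys],.025)[:,:2];m,a,w=ax(P);print("slot floor n",len(P),m,a,np.ptp((P-m)@w))
org=(H>=6)&(H<=22)&(S>140)&(V>120)
for b in((343,148,358,163),(352,197,368,212),(300,158,312,174),(310,208,322,222)):
    M=np.zeros(S.shape,bool);M[b[1]:b[3],b[0]:b[2]]=1;ys,xs=np.nonzero(M&org);print("arm",len(xs),cast("top",[[xs.mean(),ys.mean()]],.055)[0])
blue=(H>95)&(H<125)&(S>120)&(V>60);red=((H<6)|(H>174))&(S>150)&(V>90)
M=np.zeros(S.shape,bool);M[145:225,300:366]=1
ys,xs=np.nonzero(M&blue);P=cast("top",np.c_[xs,ys],.044)[:,:2]
r=cv2.minAreaRect((P*1000).astype(np.float32));print("blue rect mm",r)
E
python3 m.py
```

```text
green floor HSV [  6   7 175] [103 154 167] mat [ 73  90 155] blue [105 155 168] grey [  0   6 173]
slot floor n 309 [ 0.57929732 -0.09693739] 12.776080868794667 0.17838310177964856
arm 35 [ 0.64336047 -0.08961921  0.055     ]
arm 33 [ 0.51872052 -0.11754133  0.055     ]
arm 37 [0.61671125 0.02686593 0.055     ]
arm 38 [ 0.49230211 -0.00115362  0.055     ]
blue rect mm ((568.9309692382812, -44.30677032470703), (179.47923278808594, 88.44219970703125), 12.680554389953613)
```

The tester on the ledge is confirmed: it spans about 200 mm, and the other two red pens are shorter and lie on the bench. The rack centre is about (0.568, -0.045) with heading 12.7°. The tester's middle is about (0.567, -0.041) with heading 17.4°, so it needs squaring up. The right (-y) clip is free.

My plan has three steps:
1. Straddle the rod and square it with a light squeeze.
2. Roll it to the mouth.
3. Press it with the fingers shut.

>>> drive_tool(targets=[[[0, -9.25, 0], [0, 0, 0], 0.04], [[0, -9.25, 0], [0, 0, 0], 0.04], [[0, -9.25, 0], [0, 0, 0], 0.04], [[0, -9.25, 0], [0, 0, 0], 0.04], [[0, 0, 0], [-0.057, 0, -0.0128], 0.04], [[0, 0, 0], [-0.057, 0, -0.0128], 0.04], [[0, 0, 0], [-0.057, 0, -0.0128], 0.04], [[0, 0, 0], [-0.057, 0, -0.0128], 0.04], [[0, 0, 0], [-0.057, 0, -0.0128], 0.04], [[0, 0, 0], [-0.057, 0, -0.0128], 0.04]], force=20)

```text
clock: 1.35
position: [0.4182, 0.2734, 0.1929]
eef_rot: [[-0.219, -0.0, -0.976], [0.976, -0.0, -0.219], [-0.0, -1.0, 0.0]]
ft_force: [1.9, 0.2, -0.4]
grip_width: 0.0396
```

>>> drive_tool(targets=[[[0, 0, 0], [-0.0566, 0, -0.0127], 0.04], [[0, 0, 0], [-0.0566, 0, -0.0127], 0.04], [[0, 0, 0], [-0.0566, 0, -0.0127], 0.04], [[0, 0, 0], [-0.0566, 0, -0.0127], 0.04], [[0, 0, 0], [-0.0566, 0, -0.0127], 0.04], [[0, 0, 0], [-0.0566, 0, -0.0127], 0.04], [[0, 0, 0], [0, 0.03, 0], 0.04], [[0, 0, 0], [0, 0.03, 0], 0.04], [[0, 0, 0], [0, 0.02, 0], 0.04], [[0, 0, 0], [0, 0, 0], 0.04]])

```text
clock: 2.6
position: [0.5648, -0.0392, 0.1112]
eef_rot: [[-0.219, -0.005, -0.976], [0.976, 0.0, -0.219], [0.001, -1.0, 0.005]]
ft_force: [-0.7, -0.2, 0.8]
grip_width: 0.04
```

```bash
python3 - <<'E'
from h import *
s=camera("scene");t=camera("top");print(readout.read_state()["position"],readout.read_state()["ft_force"])
a=cv2.resize(s[140:260,250:410,::-1],None,fx=4,fy=4,interpolation=cv2.INTER_CUBIC)
cv2.imwrite("pics/s1.png",a)
E
```

```text
[ 0.56686086 -0.03926399  0.11347356] [-0.88190936  0.05652123 -0.09405007]
```

View pics/s1.png

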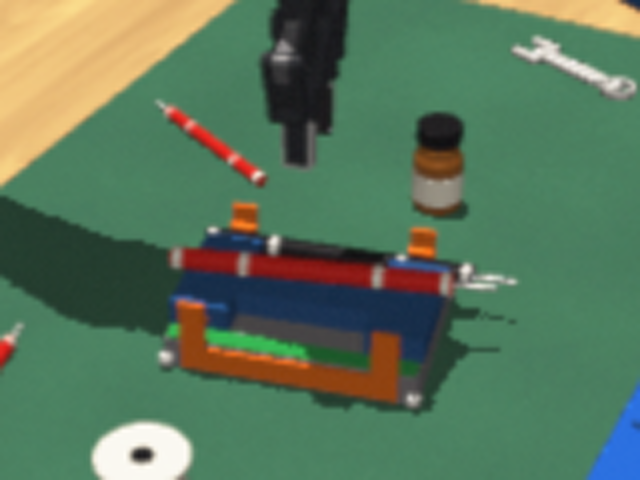

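>>> drive_tool(targets=[[[0, 0, 0], [-0.0015, 0.015, 0], 0.04], [[0, 0, 0], [0, 0.015, 0], 0.04], [[0, 0, 0], [0, 0.015, 0], 0.04], [[0, 0, 0], [0, 0.01, 0], 0.04], [[0, 0, 0], [0, 0.006, 0], 0.04], [[0, 0, 0], [0, 0.004, 0], 0.04], [[0, 0, 0], [0, 0.002, 0], 0.04], [[0, 0, 0], [0, 0, 0], 0.04], [[0, 0, 0], [0, 0, 0], 0.04], [[0, 0, 0], [0, 0, 0], 0.04]])

```text
clock: 3.95
position: [0.5671, -0.0407, 0.0464]
eef_rot: [[-0.219, 0.0, -0.976], [0.976, -0.0, -0.219], [-0.0, -1.0, -0.0]]
ft_force: [-0.2, -0.9, -0.5]
grip_width: 0.0398
```

Now a gentle squeeze to square the rod, then back open to 21 mm.

>>> drive_tool(targets=[[[0, 0, 0], [0, 0, 0], 0.014], [[0, 0, 0], [0, 0, 0], 0.014], [[0, 0, 0], [0, 0, 0], 0.014], [[0, 0, 0], [0, 0, 0], 0.014], [[0, 0, 0], [0, 0, 0], 0.014], [[0, 0, 0], [0, 0, 0], 0.014], [[0, 0, 0], [0, 0, 0], 0.02], [[0, 0, 0], [0, 0, 0], 0.02], [[0, 0, 0], [0, 0, 0], 0.02], [[0, 0, 0], [0, 0, 0], 0.02]], force=20)

```text
clock: 5.2
position: [0.5669, -0.0407, 0.0461]
eef_rot: [[-0.219, -0.0, -0.976], [0.976, -0.0, -0.219], [-0.0, -1.0, 0.0]]
ft_force: [-0.8, -0.7, -0.0]
grip_width: 0.0197
```

```bash
cat > t.py <<'E'
from h import *
import sys
C=np.array([.568,-.045]);th=np.radians(12.7);X=np.array([np.cos(th),np.sin(th)]);Y=np.array([-X[1],X[0]])
def pens(im,z):
    h=cv2.cvtColor(im,cv2.COLOR_RGB2HSV);H,S,V=[h[:,:,k].astype(int) for k in range(3)]
    red=((H<6)|(H>174))&(S>150)&(V>60);red[:140]=0;red[226:]=0;red[:,:295]=0;red[:,372:]=0
    ys,xs=np.nonzero(red);P=cast("top",np.c_[xs,ys],z)[:,:2];m=P.mean(0)
    w=np.linalg.svd(P-m)[2][0];w*=np.sign(w[0]);t=(P-m)@w;c=m+w*(t.min()+t.max())/2
    print("tester n",len(P),"rack-frame",((c-C)@X).round(4),((c-C)@Y).round(4),"angle rel deg",round(np.degrees(np.arctan2(w[1],w[0]))-12.7,2),"len",np.ptp(t).round(3))
    ends=[]
    for q in(t<-.05,t>.05):
        if q.any(): ends.append(((P[q].mean(0)-C)@Y).round(4))
    print("end y:",ends)
if __name__=="__main__":
    im=camera("top");pens(im,float(sys.argv[1]));s=readout.read_state()
    print(s["clock"],s["position"].round(4),s["ft_force"].round(1),s["grip_width"])
    p=s["position"][:2]-C;print("tcp rack",(p@X).round(4),(p@Y).round(4))
    if len(sys.argv)>2: crop(camera("scene"),265,170,395,260,5,sys.argv[2])
E
python3 t.py .054
```

```text
tester n 1 rack-frame -0.0128 -0.0416 angle rel deg -12.7 len 0.0
end y: []
5.25 [ 0.5668 -0.0408  0.0461] [-0.2  1.  -0.2] 0.02002276016101569
tcp rack -0.0002 0.0044
```

>>> drive_tool(targets=[[[0, 0, 0], [-0.003, 0, 0], 0.02], [[0, 0, 0], [-0.004, 0, 0], 0.02], [[0, 0, 0], [-0.005, 0, 0], 0.02], [[0, 0, 0], [-0.005, 0, 0], 0.02], [[0, 0, 0], [-0.005, 0, 0], 0.02], [[0, 0, 0], [-0.005, 0, 0], 0.02], [[0, 0, 0], [-0.005, 0, 0], 0.02], [[0, 0, 0], [-0.004, 0, 0], 0.02], [[0, 0, 0], [-0.002, 0, 0], 0.02], [[0, 0, 0], [0, 0, 0], 0.02]])

```text
clock: 6.5
position: [0.5752, -0.0779, 0.0461]
eef_rot: [[-0.219, -0.0, -0.976], [0.976, -0.0, -0.219], [0.0, -1.0, 0.0]]
ft_force: [0.3, -0.5, -0.6]
grip_width: 0.02
```

```bash
python3 t.py .054 pics/s2.png
```

```text
tester n 260 rack-frame -0.0087 0.0025 angle rel deg 5.21 len 0.196
end y: [np.float64(-0.0035), np.float64(0.0099)]
6.55 [ 0.5752 -0.0777  0.0461] [-0.2  0.2  0. ] 0.02001482898897025
tcp rack -0.0002 -0.0335
```

View pics/s2.png

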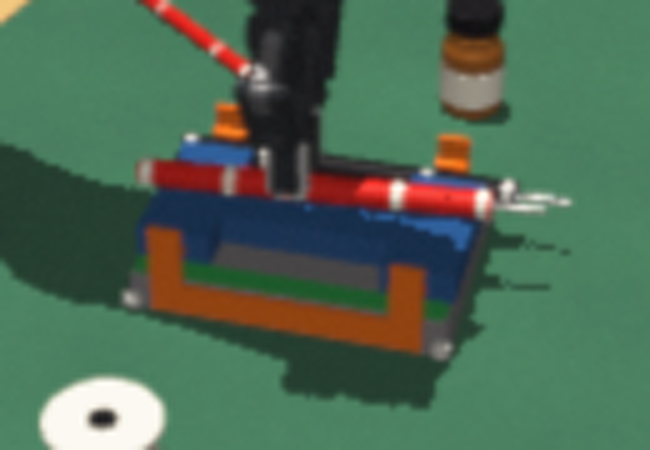

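```bash
python3 - <<'E'
from h import *
from t import C,X,Y
f=lambda n,x,y,z:proj(n,np.r_[C+x*X+y*Y,z])[0]
p=readout.read_state()["position"];print("tcp",(proj("scene",p)[0]-[265,170])*5)
for y in(.004,-.0315): 
    for x in(-.1,0,.1):print(y,x,((f("scene",x,y,.052)-[265,170])*5).round(0), f("top",x,y,.052).round(1))
for x in(-.09,.09):print("ledge corner -44",((f("scene",x,-.044,.044)-[265,170])*5).round(0))
t=camera("top");crop(t,280,130,400,230,5,"pics/t2.png")
E
```

```text
tcp [293.02677296 238.01472666]
0.004 -0.1 [141. 165.] [339.2 221.8]
0.004 0 [311. 191.] [331.1 184.9]
0.004 0.1 [487. 217.] [323.3 148.5]
-0.0315 -0.1 [120. 201.] [352.3 219. ]
-0.0315 0 [294. 227.] [344.2 182.2]
-0.0315 0.1 [475. 255.] [336.2 145.9]
ledge corner -44 [131. 228.]
ledge corner -44 [452. 278.]
```

View pics/t2.png

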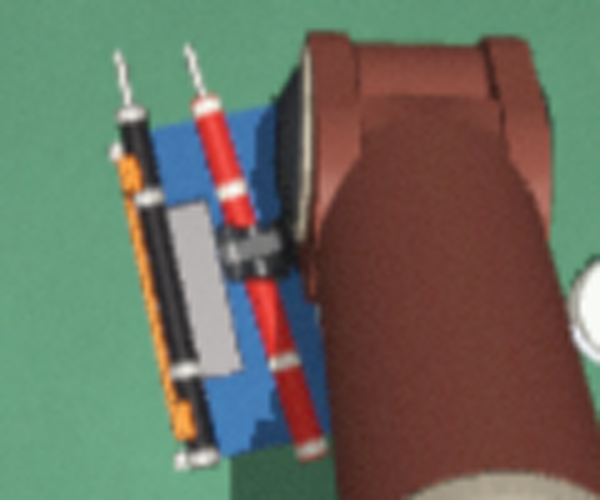

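```bash
python3 - <<'E'
from h import *
print("s1 tcp proj crop",(proj("scene",[.5665,-.0393,.1125])[0]-[250,140])*4, "seen ~ (297,165)")
print("s0 tcp proj",proj("scene",[.2676,.5915,.192])[0],"top",proj("top",[.2676,.5915,.192])[0])
p=readout.read_state()["position"]
for z in(.046,.056,.066,.076):print(z,((proj("scene",[p[0],p[1],z])[0]-[265,170])*5).round(0))
im=cv2.imread("pics/s2.png");cv2.imwrite("pics/s2z.png",np.hstack([cv2.resize(im[120:270,210:370],None,fx=2.3,fy=2.3,interpolation=cv2.INTER_CUBIC),cv2.resize(cv2.imread("pics/scene0.png")[35:85,305:360],None,fx=6.9,fy=6.9,interpolation=cv2.INTER_CUBIC)]))
E
```

```text
s1 tcp proj crop [308.58503076 198.25289216] seen ~ (297,165)
s0 tcp proj [333.31464308  80.65110777] top [ 48.08968468 307.82412906]
0.046 [293. 238.]
0.056 [293. 223.]
0.066 [293. 208.]
0.076 [293. 193.]
```

View pics/s2z.png

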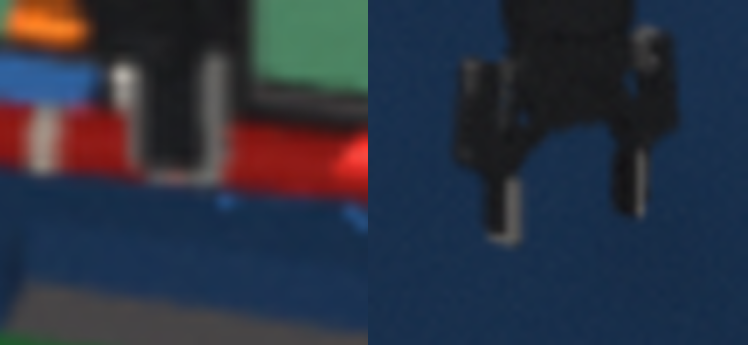

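```bash
python3 - <<'E'
from h import *
from scipy.optimize import brentq
def zof(xy,row,n="scene"):return brentq(lambda z:proj(n,[xy[0],xy[1],z])[0][1]-row,-.1,.5)
p0=np.array([.2676,.5915]);tx=np.array([.412,.911])
for s,row in((1,66.3),(-1,70.2)):
  for sg in(1,-1):print("s0",s,sg,proj("scene",np.r_[p0+sg*tx*.048,.192])[0].round(1),row,zof(p0+sg*tx*.048,row))
p=readout.read_state()["position"][:2];tx=np.array([-.219,.976])
print("s2 front",zof(p-tx*.017,170+199/5)," s1 front(40 open)",zof(np.array([.5665,-.0393])-tx*.027,140+166/4))
E
```

```text
s0 1 1 [342.3  78.4] 66.3 0.24233298975822776
s0 1 -1 [324.  83.] 66.3 0.25940694201398085
s0 -1 1 [342.3  78.4] 70.2 0.22625250525183732
s0 -1 -1 [324.  83.] 70.2 0.24390548060841952
s2 front 0.08407205843959514  s1 front(40 open) 0.15429539869236936
```

The scene view disagrees with the state. In three poses the fingertips sit about 38 mm higher than the reported TCP z. This fits the squeeze and push having passed above the tester, which has not moved (y = +2.5 mm, angle 5°), and nothing else was touched. I'll trust the camera, treat true tip z as reported z + 0.038, go back over the rod and descend with force checks.

>>> drive_tool(targets=[[[0, 0, 0], [0.012, 0, 0], 0.04], [[0, 0, 0], [0.012, 0, 0], 0.04], [[0, 0, 0], [0.0125, 0, 0], 0.04], [[0, 0, 0], [0, 0, 0], 0.04], [[0, 0, 0], [0, 0.01, 0], 0.04], [[0, 0, 0], [0, 0.01, 0], 0.04], [[0, 0, 0], [0, 0.006, 0], 0.04], [[0, 0, 0], [0, 0.004, 0], 0.04], [[0, 0, 0], [0, 0.003, 0], 0.04], [[0, 0, 0], [0, 0, 0], 0.04]])

```text
clock: 7.9
position: [0.5671, -0.0422, 0.013]
eef_rot: [[-0.219, -0.0, -0.976], [0.976, 0.0, -0.219], [0.0, -1.0, 0.0]]
ft_force: [-0.3, -0.0, -0.4]
grip_width: 0.0401
```

```bash
python3 t.py .054 pics/s3.png
```

```text
tester n 2 rack-frame -0.0008 -0.0239 angle rel deg -55.62 len 0.081
end y: []
7.95 [ 0.5673 -0.0422  0.0132] [0.1 0.1 0.1] 0.04012276608792133
tcp rack -0.0 0.0029
```

View pics/s3.png

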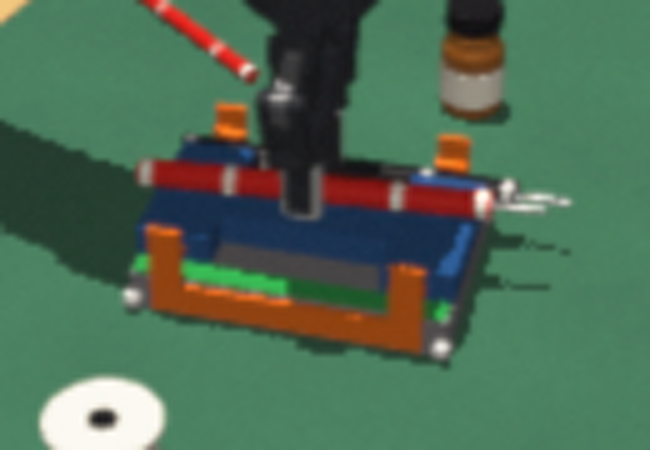

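The front fingertip is at (302,217), in front of the rod and at z of about 0.052, which agrees with the 38 mm offset. I'll go 4 mm lower, then squeeze.

>>> drive_tool(targets=[[[0, 0, 0], [0, 0.002, 0], 0.04], [[0, 0, 0], [0, 0.002, 0], 0.04], [[0, 0, 0], [0, 0, 0], 0.014], [[0, 0, 0], [0, 0, 0], 0.014], [[0, 0, 0], [0, 0, 0], 0.014], [[0, 0, 0], [0, 0, 0], 0.014], [[0, 0, 0], [0, 0, 0], 0.014], [[0, 0, 0], [0, 0, 0], 0.014], [[0, 0, 0], [0, 0, 0], 0.014], [[0, 0, 0], [0, 0, 0], 0.014]], force=20)

```text
clock: 9.25
position: [0.5672, -0.0422, 0.0091]
eef_rot: [[-0.219, -0.0, -0.976], [0.976, -0.0, -0.219], [-0.0, -1.0, 0.0]]
ft_force: [-0.3, -0.1, -1.2]
grip_width: 0.015
```

The fingers stopped at 15 mm, on the rod. Now I open to 20 mm and roll it towards the free clip.

>>> drive_tool(targets=[[[0, 0, 0], [0, 0, 0], 0.02], [[0, 0, 0], [0, 0, 0], 0.02], [[0, 0, 0], [-0.003, 0, 0], 0.02], [[0, 0, 0], [-0.004, 0, 0], 0.02], [[0, 0, 0], [-0.005, 0, 0], 0.02], [[0, 0, 0], [-0.005, 0, 0], 0.02], [[0, 0, 0], [-0.005, 0, 0], 0.02], [[0, 0, 0], [-0.005, 0, 0], 0.02], [[0, 0, 0], [-0.005, 0, 0], 0.02], [[0, 0, 0], [-0.004, 0, 0], 0.02]])

```text
clock: 10.5
position: [0.5752, -0.0778, 0.0091]
eef_rot: [[-0.219, 0.0, -0.976], [0.976, -0.0, -0.219], [-0.0, -1.0, 0.0]]
ft_force: [-0.2, 1.0, -0.9]
grip_width: 0.0203
```

```bash
python3 t.py .054 pics/s4.png
```

```text
tester n 6 rack-frame -0.0417 -0.0413 angle rel deg 2.61 len 0.081
end y: []
10.55 [ 0.5752 -0.0786  0.0091] [-0.2 -0.7 -0. ] 0.020362853259050007
tcp rack -0.0003 -0.0343
```

View pics/s4.png

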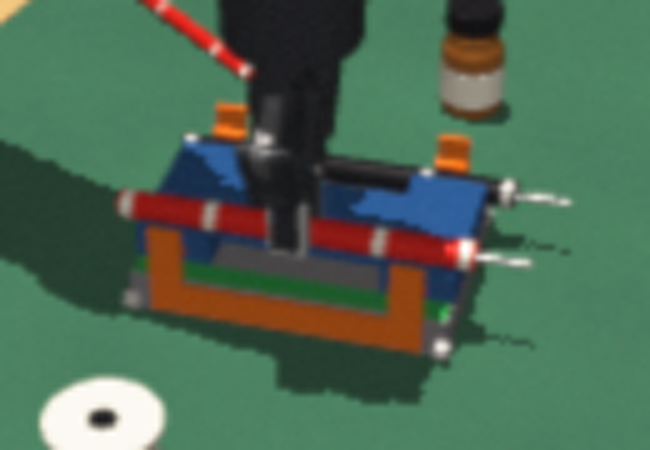

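The rod has rolled to y of about -32 mm and is parallel, with its ends at (125,203) and (468,252). On to the mouth.

>>> drive_tool(targets=[[[0, 0, 0], [-0.003, 0, 0], 0.02], [[0, 0, 0], [-0.003, 0, 0], 0.02], [[0, 0, 0], [-0.003, 0, 0], 0.02], [[0, 0, 0], [-0.003, 0, 0], 0.02], [[0, 0, 0], [-0.003, 0, 0], 0.02], [[0, 0, 0], [-0.003, 0, 0], 0.02], [[0, 0, 0], [0, 0, 0], 0.02], [[0, 0, 0], [0, 0, 0], 0.02], [[0, 0, 0], [0, 0, 0], 0.034], [[0, 0, 0], [0, 0, 0], 0.034]])

```text
clock: 11.85
position: [0.5793, -0.096, 0.0092]
eef_rot: [[-0.219, 0.001, -0.976], [0.976, -0.001, -0.219], [-0.001, -1.0, -0.0]]
ft_force: [-0.2, -0.8, 0.2]
grip_width: 0.0342
```

>>> drive_tool(targets=[[[0, 0, 0], [0, 0, 0], 0.034], [[0, 0, 0], [0, -0.01, 0], 0.034], [[0, 0, 0], [0, -0.015, 0], 0.034], [[0, 0, 0], [0, -0.015, 0], 0.034], [[0, 0, 0], [0, 0, 0], 0], [[0, 0, 0], [0, 0, 0], 0], [[0, 0, 0], [0, 0, 0], 0], [[0, 0, 0], [0, 0, 0], 0], [[0, 0, 0], [0, 0, 0], 0], [[0, 0, 0], [0, 0, 0], 0]])

```text
clock: 13.1
position: [0.579, -0.0949, 0.0489]
eef_rot: [[-0.219, -0.0, -0.976], [0.976, -0.0, -0.219], [0.0, -1.0, 0.0]]
ft_force: [-0.2, -0.7, -1.2]
grip_width: -0.0001
```

```bash
python3 t.py .054 pics/s5.png; python3 - <<'E'
from h import *
from t import C,X,Y
for x in(-.1,.1):print(((proj("scene",np.r_[C+x*X-.0495*Y,.050])[0]-[265,170])*5).round())
E
```

```text
tester n 74 rack-frame 0.0044 -0.0463 angle rel deg -0.19 len 0.172
end y: [np.float64(-0.0451), np.float64(-0.0461)]
13.15 [ 0.579  -0.0949  0.049 ] [ 0.2  0.  -0.2] -7.792908672760431e-05
tcp rack -0.0002 -0.0511
[110. 222.]
[468. 278.]
```

View pics/s5.png

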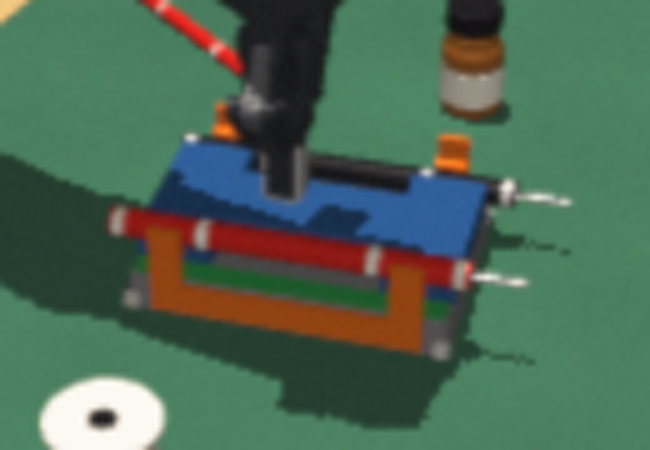

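The rod lies in the mouth and is parallel, with its ends at (118,222) and (462,275) against (110,222) and (468,278) predicted. The fingers are shut above it at y = -51 mm. Now the press, in small steps.

>>> drive_tool(targets=[[[0, 0, 0], [0, 0.01, 0], 0], [[0, 0, 0], [0, 0.01, 0], 0], [[0, 0, 0], [0, 0.005, 0], 0], [[0, 0, 0], [0, 0.002, 0], 0], [[0, 0, 0], [0, 0.002, 0], 0], [[0, 0, 0], [0, 0.002, 0], 0], [[0, 0, 0], [0, 0.002, 0], 0], [[0, 0, 0], [0, 0.002, 0], 0], [[0, 0, 0], [0, 0, 0], 0], [[0, 0, 0], [0, 0, 0], 0]])

```text
clock: 14.45
position: [0.5808, -0.0969, 0.0161]
eef_rot: [[-0.218, 0.004, -0.976], [0.976, -0.003, -0.218], [-0.003, -1.0, -0.004]]
ft_force: [-0.7, -1.7, 7.9]
grip_width: 0.0001
```

>>> drive_tool(targets=[[[0, 0, 0], [0, 0.0015, 0], 0], [[0, 0, 0], [0, 0.0015, 0], 0], [[0, 0, 0], [0, 0.0015, 0], 0], [[0, 0, 0], [0, 0.0015, 0], 0], [[0, 0, 0], [0, 0.0015, 0], 0], [[0, 0, 0], [0, 0.0015, 0], 0], [[0, 0, 0], [0, 0.001, 0], 0], [[0, 0, 0], [0, 0, 0], 0], [[0, 0, 0], [0, 0, 0], 0], [[0, 0, 0], [0, 0, 0], 0]])

```text
clock: 15.7
position: [0.5791, -0.0949, 0.0042]
eef_rot: [[-0.219, 0.0, -0.976], [0.976, -0.0, -0.219], [-0.0, -1.0, -0.0]]
ft_force: [-0.0, 0.5, -0.2]
grip_width: 0.0
```

The rod snapped past the noses and the force fell to zero. I'll follow it down a little to confirm it is on the slot floor.

>>> drive_tool(targets=[[[0, 0, 0], [0, 0.001, 0], 0], [[0, 0, 0], [0, 0.001, 0], 0], [[0, 0, 0], [0, 0.001, 0], 0], [[0, 0, 0], [0, 0.001, 0], 0], [[0, 0, 0], [0, 0, 0], 0], [[0, 0, 0], [0, 0, 0], 0], [[0, 0, 0], [0, 0, 0], 0], [[0, 0, 0], [0, 0, 0], 0], [[0, 0, 0], [0, 0, 0], 0], [[0, 0, 0], [0, 0, 0], 0]])

```text
clock: 16.95
position: [0.5794, -0.0956, 0.0027]
eef_rot: [[-0.219, 0.001, -0.976], [0.976, -0.001, -0.219], [-0.001, -1.0, -0.001]]
ft_force: [-4.0, -0.7, 15.6]
grip_width: 0.0003
```

There is a firm stop at z of about 0.003, so the true tip is at about 41 mm, as it should be for a seated rod, with 15.6 N on it. I'll withdraw and clear the view.

>>> drive_tool(targets=[[[0, 0, 0], [0, -0.01, 0], 0], [[0, 0, 0], [0, -0.03, 0], 0], [[0, 0, 0], [0, -0.04, 0], 0], [[0, 0, 0], [0, -0.05, 0], 0], [[0, 0, 0], [0, -0.05, 0], 0], [[0, 0, 0], [0.05, 0, 0], 0], [[0, 0, 0], [0.055, 0, 0], 0], [[0, 0, 0], [0.055, 0, 0], 0], [[0, 0, 0], [0.055, 0, 0], 0], [[0, 0, 0], [0.055, 0, 0], 0]])

```text
clock: 18.2
position: [0.5193, 0.1702, 0.1802]
eef_rot: [[-0.219, 0.0, -0.976], [0.976, 0.0, -0.219], [0.0, -1.0, -0.0]]
ft_force: [1.1, -0.8, 0.2]
grip_width: -0.0
```

```bash
python3 t.py .035 pics/s6.png; python3 - <<'E'
from h import *
from t import C,X,Y
for x in(-.1,.1):print("seated ends",((proj("scene",np.r_[C+x*X-.0525*Y,.033])[0]-[265,170])*5).round())
t=camera("top");a=cv2.resize(t[125:235,285:385,::-1],None,fx=4,fy=4,interpolation=cv2.INTER_CUBIC)
b=cv2.imread("pics/s6.png");b=cv2.resize(b,(400,277));o=np.zeros((440,800,3),np.uint8);o[:,:400]=a;o[:277,400:]=b;cv2.imwrite("pics/fin.png",o)
def blob(im,f,b):
    h=cv2.cvtColor(im,cv2.COLOR_RGB2HSV);H,S,V=[h[:,:,k].astype(int) for k in range(3)];M=np.zeros(H.shape,bool);M[b[1]:b[3],b[0]:b[2]]=1
    ys,xs=np.nonzero(M&f(H,S,V));return len(xs),xs.mean().round(2),ys.mean().round(2)
t0=cv2.imread("pics/top0.png")[:,:,::-1]
for n,f,b in(("black",lambda H,S,V:V<70,(300,145,328,225)),("spool",lambda H,S,V:(S<40)&(V>150),(385,172,425,210)),("jar",lambda H,S,V:V<90,(245,165,275,195)),("driver",lambda H,S,V:(H>20)&(H<32)&(S>150),(465,150,502,180)),("wrench",lambda H,S,V:(S<45)&(V>130),(148,145,185,198)),("orangeL",lambda H,S,V:(H>=6)&(H<=22)&(S>140)&(V>90),(298,155,325,225)),("orangeR",lambda H,S,V:(H>=6)&(H<=22)&(S>140)&(V>90),(343,145,370,215))):print(n,blob(t0,f,b),blob(t,f,b))
E
```

```text
tester n 250 rack-frame 0.0022 -0.0525 angle rel deg 0.0 len 0.178
end y: [np.float64(-0.0522), np.float64(-0.0523)]
18.25 [0.5158 0.1819 0.1804] [-2.   6.3 -0.2] 0.0001284353467585242
tcp rack -0.001 0.2328
seated ends [110. 250.]
seated ends [466. 307.]
black (227, np.float64(313.1), np.float64(185.7)) (210, np.float64(313.02), np.float64(185.2))
spool (433, np.float64(405.43), np.float64(191.43)) (445, np.float64(405.31), np.float64(191.42))
jar (168, np.float64(259.01), np.float64(177.97)) (655, np.float64(256.81), np.float64(178.33))
driver (247, np.float64(484.94), np.float64(167.89)) (247, np.float64(485.01), np.float64(167.96))
wrench (406, np.float64(166.12), np.float64(171.89)) (255, np.float64(165.55), np.float64(171.59))
orangeL (147, np.float64(310.33), np.float64(189.67)) (145, np.float64(310.37), np.float64(189.63))
orangeR (106, np.float64(354.6), np.float64(179.38)) (129, np.float64(354.6), np.float64(180.6))
```

View pics/fin.png

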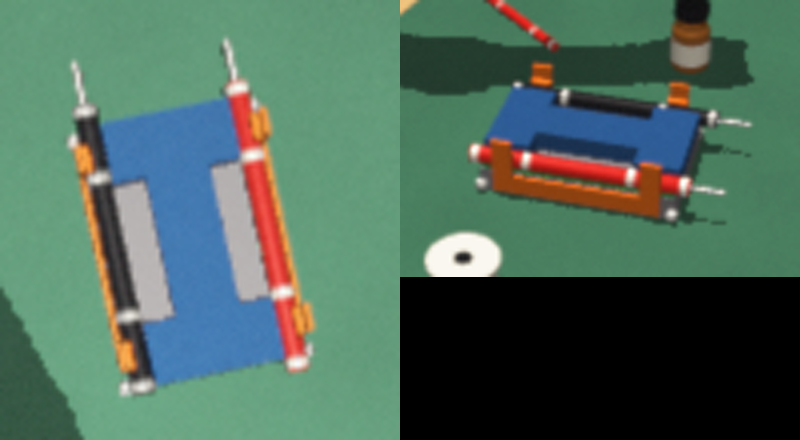

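The tester is seated: (475,153) to (685,186) in the scene half is behind the jaw arms and level with the black probe, and the top view shows it in the right slot.

```bash
python3 - <<'E'
from h import *
camera("top");camera("top");s=readout.read_state();print(s["clock"],s["position"],s["ft_force"].round(1),abs(s["joint_vel"]).max())
ctrl.close_job()
E
```

```text
18.45 [0.51988939 0.16787167 0.17999324] [-0.2 -0.5 -0.7] 0.03126212521273352
the job is handed in; nothing more can be done
```

The red tester is seated in the free right-hand clip, and the job was handed in at 18.45 s. I squared it with a light squeeze, rolled it over the ledge into the mouth, and pressed it down with the fingers shut. The highest forces I read between moves were 7.9 N while passing the jaw and 15.6 N against the slot floor.

**Final position:** In the top view the tester is at rack y = -52.5 mm, x about +2 mm, and 0.0° off parallel. In the scene view its ends match the seated height to about 1–2 px. The firm stop came at a fingertip height of about 41 mm, as expected for a seated rod.

**Jaws and other objects:** Both jaws look closed, though I judged their angle by eye and the left one by its unchanged image position. The black probe, spool and screwdriver show no shift beyond about half a pixel. The robot was clear of everything, with wrist force close to zero.

**What disagreed:**
- **Reported height:** The reported TCP height was about 38 mm lower than the fingertips seen in the scene camera. My first squeeze and push therefore passed harmlessly above the tester. I went by the camera after that, and the contacts agreed with it.
- **Jar and wrench check:** The gripper's shadow or the arm fell across the final jar and wrench colour counts, so those numbers are weak. The jar looked upright and in place in the last picture. The wrench's measured centre moved only about 0.6 px, and the arm never went near it.

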